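# Shift the polisher gearbox to the yellow slot

## Task

The black knob of the bench polisher's gear lever stands in the middle column of the gate: push it with the fingers through the gate into the slot marked by the yellow disc until it is fully home against the slot's end, then let go. Only push it: do not pinch the lever, do not run the lever into a slot of another colour on the way, and leave the loose things around it alone.

Things in the scene. Friction and masses are not known exactly. Their poses are not given: they have to be found in the camera images.
- gearbox: Teal gearbox of a bench polisher, fixed to the bench: block 200 mm (x) by 340 mm (y), 120 mm high, flat deck; a grey motor and felt wheel on its far (+x) side reach 100 mm high and x = +195 mm. Origin: centre of its underside, below the gate's middle; yaw varies up to 0.4 rad. It carries the gate and lever.
- gate (a point): Middle of the gate, at deck height (120 mm above the table), axes as the gearbox. Aluminium plate with three parallel 16 mm slots along x, at y = -26, 0, +26 mm, joined at x = 0 by a 20 mm cross slot along y. The stem's axis stops at x = +21 or -21 mm at the slot ends. White discs mark the middle column's two ends, coloured discs the four outer slots' ends.
- shift_fore (a joint): Fore-and-aft lean of the lever, rad: 0 in the cross slot, positive leans to the gearbox's +x. Slot ends stop it at about 0.235 either way (0.245 in the outer columns). It crosses sideways only within about 0.03 of 0 (corners rounded). Starts between -0.22 and 0.22. It stays where it is left; 2 to 4 N at the knob move it. Pivot: 27 mm above the gearbox's underside.
- shift_side (a joint): Sideways lean of the lever, rad: 0 in the middle column (the start), positive leans to the gearbox's +y; about 0.293 in the +y column, -0.293 in the -y column. It stays where it is left; 2 to 4 N at the knob move it.
- knob_center (a point): Centre of the lever's black four-lobed knob, 42 mm across and 40 mm high, on a steel stem 12 mm thick. It stands 175 mm up the stem from the pivot: 202 mm above the table when upright, about 12 mm lower when leaning fully. It swings about 41 mm fore and aft and 51 mm to each side between the slots. Its z axis points up along the stem.
- stem_gate (a point): Point on the lever's stem axis at deck level, 90 mm from the pivot: it shows where the stem stands in the gate. When the lever is fully home in a slot this point is 25 mm (horizontally) from that slot's disc.
- disc_yellow: Flat yellow enamel disc, 24 mm across and 3 mm thick, fixed on the gate plate just beyond the end of one of the four outer slots, in line with it (which one varies). Origin: centre of its underside. In the gearbox frame it lies at x = +46 or -46 mm and y = +26 or -26 mm. The goal's slot.
- disc_red: Flat red enamel disc, 24 mm across and 3 mm thick, fixed on the gate plate just beyond the end of one of the four outer slots, in line with it (which one varies). Origin: centre of its underside. In the gearbox frame it lies at x = +46 or -46 mm and y = +26 or -26 mm.
- disc_blue: Flat blue enamel disc, 24 mm across and 3 mm thick, fixed on the gate plate just beyond the end of one of the four outer slots, in line with it (which one varies). Origin: centre of its underside. In the gearbox frame it lies at x = +46 or -46 mm and y = +26 or -26 mm.
- disc_green: Flat green enamel disc, 24 mm across and 3 mm thick, fixed on the gate plate just beyond the end of one of the four outer slots, in line with it (which one varies). Origin: centre of its underside. In the gearbox frame it lies at x = +46 or -46 mm and y = +26 or -26 mm.
- spacer_tube: Loose aluminium tube, 44 mm across, 35 mm high, standing on the gearbox deck about 135 mm to the +y side of the gate's middle. Origin: centre of its underside. Leave alone.
- ring_deck: Loose thin black retaining ring, 52 mm across, 6 mm high, lying on the deck about 135 mm to the -y side. Origin: centre of its underside. Leave alone.
- ring_table: Loose thin black retaining ring, 54 mm across, 7 mm high, on the table. Leave alone.
- polish_jar: Amber jar with a black cap, 60 mm across, 75 mm high, on the table. Leave alone.
- screwdriver: Screwdriver with a yellow handle, lying on the table. Leave alone.
- goggles: Teal round-lens welding goggles, about 70 by 145 by 45 mm, on the table. Leave alone.
- parts_dish: Small steel dish, 90 mm across, 25 mm high, on the table. Leave alone.

How it is judged:
By the outcome, as a careful person would: the job done as asked, in the order asked, and still so for the second after the job is handed in, with the robot touching nothing.
It also fails if it takes over 51 s, if anything falls off the work surface, if the arm or the gripper's body presses on something with over 40 N, if the wrist force passes 120 N, or if a joint passes its speed limit or range.

## Robot

A 6-joint arm with a two-finger parallel gripper is mounted at the origin on the work surface. World frame = base frame: x ahead of the robot, y to its left, z up, the work surface at z = 0. Lengths are in m, angles in degrees, forces in N, time in s.
With the tool pointing down it reaches from about 0.325 to 0.9 m from the base axis. Payload 6.1 kg.
Tool frame: the origin (TCP) lies at the very end of the fingers, on their centre line; the grasp point (between the pads) lies 19 mm behind it; z points along the fingers, y is the direction in which the jaws open and shut (so a half turn about z gives the same grasp; the last joint's range is limited). The gripper opens to 87 mm and grips with 3 to 60 N. Pads are 19 mm wide; open, the fingers measure 117 mm over their backs; the gripper's body (75 mm by 190 mm) begins 51 mm behind the grasp point.
Start: joints at [67.26, 12.628, 87.462, -0, 79.91, -7.225], TCP at [0.167, 0.602, 0.223] pointing down, gripper open.
Joint ranges: [-170.65, 170.65], [-52.31, 119.04], [5.05, 147.46], [-71.25, 251.25], [11.57, 151.72], [-153.62, 153.62]. Speed limits (degrees/s): [147.25, 147.25, 172.46, 180, 180, 180].

## Interface

Orientations are given as [roll, pitch, yaw] about the fixed x, y, z axes, in that order (R = Rz(yaw) Ry(pitch) Rx(roll)).
In Python, from plant import * gives the robot as it stands.
- The arm moves only by the shell command python3 -m inch 'ROWS' [OPENING] [FORCE]. ROWS is JSON, one flat list of numbers, 6 for each row, row after row: the shift along the tool's x, y, z in units of 0.25 m (1.0 is 0.25 m), then the turn, a rotation vector about the tool's x, y, z in units of 180 degrees (1.0 is 180 degrees). In form: [x, y, z, wx, wy, wz, x, y, z, wx, wy, wz, ...]. A call has 1 to 8 rows; each row shifts and turns the commanded pose from where the row before left it, along the tool's axes as they then stand; what a row does not reach is not made up. A row lasts 1/10 s, in which the tool goes at most 50 mm and 8.59 degrees, less where a joint would pass 70% of its speed; a pose out of reach is approached as far as the arm can. A call with a number of a shift or a turn outside -1 to 1 is refused whole. A call with a gripper value outside its range is refused whole. OPENING is the opening, from 0 (shut) to 1 (fully open), set as the call begins (- or left out, the last holds). The fingers move at their own pace and stop on an object; FORCE is the grip in N (left out, the last holds). Time passes only in rows, so rows that do not move let the fingers close. It gives the time, the measured TCP pose, the force and the opening at its end, in the units of the state.
- observe(): the state, without advancing time (a new reading comes with each control period).
- capture(name): name is "side" or "top"; returns a dict with "image" (400x640x3 uint8, blue, green, red), "K" (3x3 intrinsics, pixels), "world_to_cam" (4x4, takes a point from world to camera coordinates). Camera axes: x right, y down, z forward; pixel columns grow to the right and rows downward; lengths in m; the calibration is good to about 2 mm. A picture is of the moment at which its call begins. There is no depth.
- hand_in(): hands the job in, once; it reports no verdict.
The state is a dict: "time_s": time; "qpos": joint angles; "dq": joint speeds; "effort": joint torques, N m; "position": TCP position; "orientation": TCP orientation; "ft_force": force on the tool from outside, world axes, zero at the start; "moment": the same for the moment, N m; "width": opening from 0.0 (shut) to 1.0 (fully open).
Only numpy, scipy, OpenCV 4.12 (cv2) and the standard library are available. Lean on these libraries where they do the work, as an engineer would, in place of code of your own. Each camera call takes 0.05 s, during which the arm holds its last target. There are 200 camera calls.

## Working session

There is one attempt and no reset: what is moved stays moved. The work goes in short steps, Python scripts to look and compute and a shell command to move; the robot and the scene stay as the last step left them, time stands still between calls to the robot, and variables do not carry over. Pictures are saved under pics/ and viewed, about 8 in all and at most 12, crops included, and the job is handed in when it is done.

```bash
mkdir -p pics; ls; python3 - <<'E'
from plant import *
import cv2, json
s=observe(); print({k:s[k] for k in ("time_s","position","orientation","ft_force","width")})
for n in ("side","top"):
    c=capture(n); cv2.imwrite(f"pics/{n}0.png",c["image"]); print(n,c["K"],c["world_to_cam"])
E
```

```text
pics
{'time_s': 0.0, 'position': array([0.16694398, 0.60163368, 0.22141195]), 'orientation': array([-1.79886633e+02, -1.31875237e-02,  1.64485126e+02]), 'ft_force': array([0.10673862, 0.05633408, 0.16801074]), 'width': 0.9968215997205793}
side [[434.46862267   0.         323.49710676]
 [  0.         434.46862267 203.45105034]
 [  0.           0.           1.        ]] [[ 0.84195029 -0.53954454 -0.00337431 -0.44808836]
 [-0.32098605 -0.49584698 -0.80690999  0.27984671]
 [ 0.43369074  0.68046121 -0.59066479  1.26674742]
 [ 0.          0.          0.          1.        ]]
top [[422.57824063   0.         319.25665551]
 [  0.         422.57824063 207.38772604]
 [  0.           0.           1.        ]] [[ 0.01253824 -0.99980764 -0.01508229 -0.00964411]
 [-0.99245625 -0.01060354 -0.12213994  0.53884932]
 [ 0.12195652  0.01649993 -0.99239829  1.24460805]
 [ 0.          0.          0.          1.        ]]
```

View pics/top0.png

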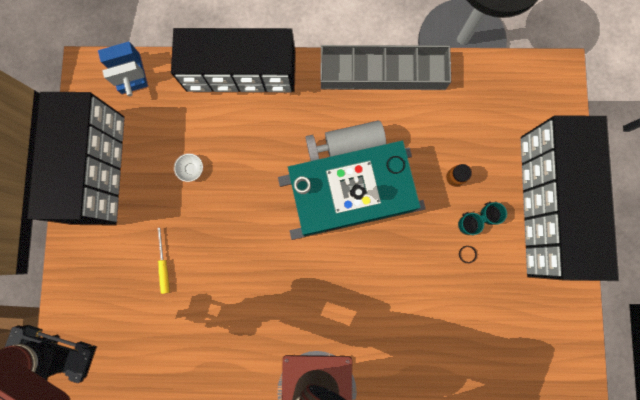

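View pics/side0.png

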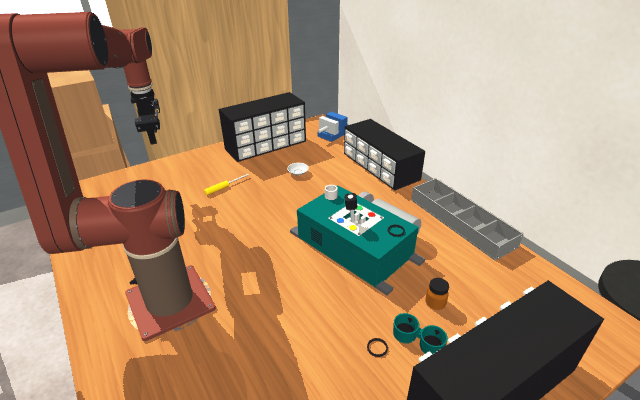

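The top view shows the gearbox at about (355,188), with discs green (341,173), red (359,169), blue (348,204) and yellow (367,199). Yellow is therefore the (-x,-y) slot. The knob is near (358,191). Next I'll fit the poses.

```bash
cat > h.py <<'E'
from plant import *
import numpy as np, cv2
from scipy.optimize import least_squares
D={"green":(.046,.026),"red":(.046,-.026),"blue":(-.046,.026),"yellow":(-.046,-.026)}
HUE={"green":(50,75),"red":(0,6),"blue":(105,125),"yellow":(22,34)}
WIN={"top":(325,160,385,215),"side":(330,195,390,240)}
def proj(c,P):
    P=np.atleast_2d(P); q=P@c["world_to_cam"][:3,:3].T+c["world_to_cam"][:3,3]
    q=q@c["K"].T; return q[:,:2]/q[:,2:]
def discs(c,n):
    x0,y0,x1,y1=WIN[n]; h=cv2.cvtColor(c["image"][y0:y1,x0:x1],cv2.COLOR_BGR2HSV); o={}
    for k,(a,b) in HUE.items():
        m=cv2.inRange(h,(a,130,90),(b,255,255))
        if k=="red": m|=cv2.inRange(h,(174,130,90),(180,255,255))
        nn,_,st,ce=cv2.connectedComponentsWithStats(m)
        if nn>1:
            i=1+np.argmax(st[1:,4]); o[k]=(ce[i]+[x0,y0],st[i,4])
    return o
def G2W(g,P):
    P=np.atleast_2d(P); c,s=np.cos(g[2]),np.sin(g[2])
    return P@np.array([[c,s,0],[-s,c,0],[0,0,1]])+[g[0],g[1],0]
def lever(f,s,r):   # gearbox frame point r up the stem
    # shift_fore about y, then side about x
    d=np.array([np.tan(f),np.tan(s),1]); d/=np.linalg.norm(d); return np.array([0,0,.027])+r*d
E
python3 - <<'E'
from h import *
cs={n:capture(n) for n in("top","side")}; ds={n:discs(cs[n],n) for n in cs}
for n in ds: print(n,{k:(v[0].round(1),int(v[1])) for k,v in ds[n].items()})
def res(g):
    return np.concatenate([(proj(cs[n],G2W(g,[*D[k],.123]))[0]-v[0]) for n in ds for k,v in ds[n].items() if v[1]>12])
r=least_squares(res,[.5,-.1,.2],loss="soft_l1"); print(r.x,r.x[2]*57.3,res(r.x).round(1))
out=[]
for n,w in WIN.items():
    x0,y0,x1,y1=w; im=cs[n]["image"][y0-25:y1+10,x0-15:x1+15]
    im=cv2.resize(im,None,fx=5,fy=5,interpolation=cv2.INTER_CUBIC)
    for f in(-.2,-.1,0,.1,.2):
        for rr,col in((.175,(255,0,255)),):
            u=proj(cs[n],G2W(r.x,lever(f,0,rr)))[0]; print(n,f,u.round(1)); cv2.circle(im,tuple(((u-[x0-15,y0-25])*5).astype(int)),3,col,-1)
    cv2.imwrite(f"pics/c_{n}.png",im); out.append(im)
h=max(i.shape[0] for i in out)
cv2.imwrite("pics/c.png",np.hstack([cv2.copyMakeBorder(i,0,h-i.shape[0],0,0,0) for i in out])[:, :])
print(cv2.imread("pics/c.png").shape); np.save("g.npy",r.x)
E
```

```text
top {'green': (array([340.4, 172.6]), 33), 'red': (array([358.1, 168.6]), 44), 'blue': (array([347.8, 204. ]), 41), 'yellow': (array([365.5, 199.8]), 48)}
side {'green': (array([358.9, 207.6]), 19), 'red': (array([371.1, 214. ]), 26), 'blue': (array([340.1, 219.9]), 28), 'yellow': (array([352.4, 227.1]), 29)}
[ 0.58928021 -0.10024594  0.23367798] 13.389748184346693 [ 0.2 -0.   0.4 -0.1  0.3 -0.1  0.6  0.1 -0.3 -0.8 -0.1 -0.5 -0.4 -0.6
 -0.2 -0.5]
top -0.2 [358.2 193.9]
top -0.1 [356.8 187.4]
top 0 [355.3 181. ]
top 0.1 [353.7 174.7]
top 0.2 [352.2 168.7]
side -0.2 [349.  201.8]
side -0.1 [352.8 198.7]
side 0 [356.5 196.1]
side 0.1 [360.2 194. ]
side 0.2 [363.7 192.4]
(450, 900, 3)
```

View pics/c.png

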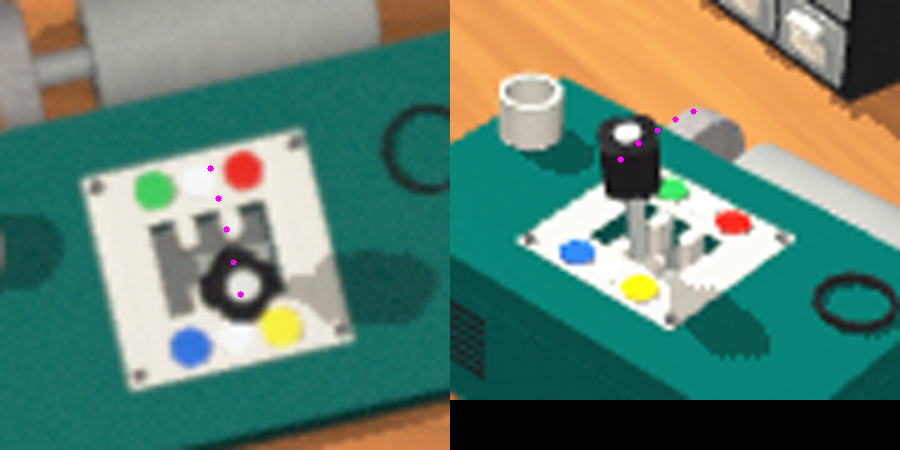

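Estimated gearbox pose: (0.589, -0.100) with yaw 13.4°. The knob sits at fore ≈ -0.17, and the yellow slot is (-x,-y). The plan is to shut the fingers, align the tool with the gearbox (tool x = -gx, tool y = +gy), and push +x, then -y, then -x.

```bash
python3 -m inch '[0,0,0,0,0,-0.04, 0,0,0,0,0,-0.04, 0,0,0,0,0,-0.04, 0,0,0,0,0,-0.04]' 0 20
python3 -m inch '[-0.036,-0.174,0,0,0,0, -0.036,-0.174,0,0,0,0, -0.036,-0.174,0,0,0,0, -0.036,-0.174,0,0,0,0, -0.036,-0.174,0,0,0,0, -0.036,-0.174,0,0,0,0, -0.036,-0.174,0,0,0,0, -0.036,-0.174,0,0,0,0]'
python3 -m inch '[-0.036,-0.174,0,0,0,0, -0.036,-0.174,0,0,0,0, -0.036,-0.174,0,0,0,0, -0.036,-0.174,0,0,0,0, -0.036,-0.174,0,0,0,0, -0.036,-0.174,0,0,0,0, -0.036,-0.174,0,0,0,0, 0,0,0,0,0,0]'
cat >> h.py <<'E'
g=np.load("g.npy")
def tcpg():
    s=observe(); p=s["position"]; c,q=np.cos(g[2]),np.sin(g[2]); d=p[:2]-g[:2]
    f=s["ft_force"]
    print("t",round(s["time_s"],2),"gx,gy,z mm",(1e3*np.array([c*d[0]+q*d[1],-q*d[0]+c*d[1],p[2]])).round(1),"rpy",s["orientation"].round(1),"f_g",np.round([c*f[0]+q*f[1],-q*f[0]+c*f[1],f[2]],1),"w",round(s["width"],2))
E
python3 -c "
from h import *
tcpg()"
```

```text
time_s: 0.6
position: [0.1671, 0.602, 0.2222]
orientation: [-180.0, -0.0, -166.4]
ft_force: [0.9, -0.8, -0.1]
width: 0.725
time_s: 1.4
position: [0.3175, 0.2785, 0.2225]
orientation: [180.0, 0.0, -166.7]
ft_force: [0.7, 1.1, 0.6]
width: 0.031
time_s: 2.2
position: [0.4499, -0.0062, 0.2226]
orientation: [-179.9, 0.0, -167.0]
ft_force: [0.3, -0.6, -1.0]
width: 0.006
t 2.2 gx,gy,z mm [-113.8  123.8  222.6] rpy [-179.9    0.  -167. ] f_g [ 0.2 -0.7 -1. ] w 0.01
```

```bash
python3 -m inch '[-0.02,-0.165,0,0,0,-0.002, -0.02,-0.165,0,0,0,0, -0.02,-0.165,0.03,0,0,0, 0,0,0.06,0,0,0, 0,0,0.06,0,0,0, 0,0,0,0,0,0]'
python3 - <<'E'
from h import *
tcpg()
o=[]
for n,(x0,y0,x1,y1) in {"top":(305,140,405,240),"side":(300,150,400,250)}.items():
    o.append(cv2.resize(capture(n)["image"][y0:y1,x0:x1],None,fx=4,fy=4,interpolation=cv2.INTER_CUBIC))
cv2.imwrite("pics/d.png",np.hstack(o))
E
```

```text
time_s: 2.8
position: [0.4897, -0.1166, 0.1817]
orientation: [179.8, -0.3, -166.3]
ft_force: [0.2, 0.6, 0.2]
width: 0.004
t 2.8 gx,gy,z mm [-100.6    7.1  181.7] rpy [ 179.8   -0.3 -166.3] f_g [0.3 0.6 0.2] w 0.0
```

View pics/d.png

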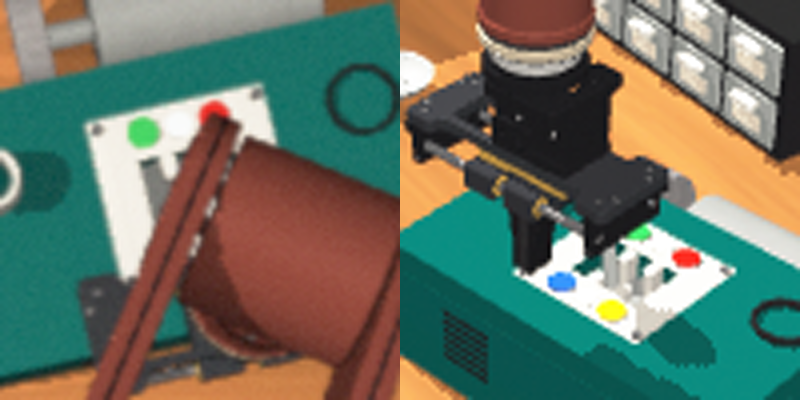

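The finger is alone on the -x side of the lever, at about (530,245) in the side crop, with the knob hidden behind the gripper. I'll approach and push +x.

```bash
python3 -m inch '[-0.05,-0.028,0,0,0,0, -0.05,0,0,0,0,0, -0.04,0,0,0,0,0, 0,0,0,0,0,0]'; python3 -c "
from h import *
tcpg()"
python3 -m inch '[-0.02,0,0,0,0,0, -0.02,0,0,0,0,0, -0.02,0,0,0,0,0]'; python3 -c "
from h import *
tcpg()"
```

```text
time_s: 3.3
position: [0.529, -0.1163, 0.1855]
orientation: [-180.0, 0.1, -166.3]
ft_force: [0.2, -0.5, 0.8]
width: 0.006
t 3.3 gx,gy,z mm [-62.4  -1.6 185.5] rpy [-1.800e+02  1.000e-01 -1.663e+02] f_g [ 0.1 -0.6  0.8] w 0.01
time_s: 3.6
position: [0.5422, -0.1135, 0.1851]
orientation: [180.0, -0.0, -166.4]
ft_force: [-2.6, 0.1, 2.0]
width: 0.01
t 3.6 gx,gy,z mm [-48.9  -2.  185.1] rpy [ 180.    -0.  -166.4] f_g [-2.5  0.7  2. ] w 0.01
```

```bash
python3 -m inch '[-0.02,0,0,0,0,0, -0.02,0,0,0,0,0, -0.02,0,0,0,0,0, 0,0,0,0,0,0]'; python3 -c "
from h import *
tcpg()"
python3 -m inch '[0.04,0,0,0,0,0, 0.1,0,0,0,0,0, 0.15,0,-0.1,0,0,0, 0.2,0.1,-0.1,0,0,0, 0.1,0.2,0,0,0,0,  0,0.2,0,0,0,0, 0,0.1,0,0,0,0]'
python3 - <<'E'
from h import *
tcpg()
o=[]
for n,(x0,y0,x1,y1) in {"top":(305,140,405,240),"side":(300,150,400,250)}.items():
    c=capture(n); im=cv2.resize(c["image"][y0:y1,x0:x1],None,fx=4,fy=4,interpolation=cv2.INTER_CUBIC)
    for f in(-.06,-.03,0,.03):
        for r in (.195,.09):
            u=proj(c,G2W(g,lever(f,0,r)))[0]; cv2.circle(im,tuple(((u-[x0,y0])*4+1.5).astype(int)),2,(255,0,255) if f else (0,255,255),-1)
    o.append(im)
cv2.imwrite("pics/e.png",np.hstack(o))
E
```

```text
time_s: 4.0
position: [0.5576, -0.1099, 0.185]
orientation: [-180.0, 0.0, -166.3]
ft_force: [0.2, 0.4, -0.1]
width: 0.003
t 4.0 gx,gy,z mm [-33.1  -2.1 185. ] rpy [-180.     0.  -166.3] f_g [ 0.3  0.3 -0.1] w 0.0
time_s: 4.7
position: [0.3902, -0.0041, 0.2305]
orientation: [180.0, 0.1, -166.4]
ft_force: [1.3, -0.6, 1.4]
width: 0.008
t 4.7 gx,gy,z mm [-171.4  139.6  230.5] rpy [ 1.800e+02  1.000e-01 -1.664e+02] f_g [ 1.1 -0.9  1.4] w 0.01
```

View pics/e.png

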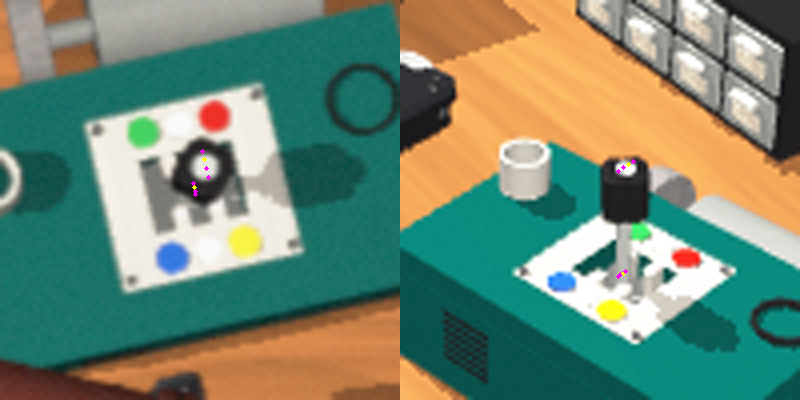

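The lever is now near upright: the cap shows at about (205,166) in the top crop and (625,168) in the side crop. I'll measure its cap against the model.

```bash
cat >> h.py <<'E'
def fitlever(x0=(0,0)):
    """fit lever lean from the white cap (bright, unsaturated blob near predicted place, ringed by black)"""
    obs={}
    cs={n:capture(n) for n in("top","side")}
    for n,c in cs.items():
        u=proj(c,G2W(g,lever(*x0,.195)))[0]; a,b=(u-12).astype(int)
        im=c["image"][b:b+25,a:a+25].astype(float); mx,mn=im.max(2),im.min(2)
        dark=(mx<70).astype(np.uint8)
        nn,lab,st,_=cv2.connectedComponentsWithStats(dark); k=(lab==1+np.argmax(st[1:,4])).astype(np.uint8)
        hull=cv2.convexHull(cv2.findNonZero(k)); m=np.zeros_like(k); cv2.fillConvexPoly(m,hull,1)
        w=np.clip(mn-60,0,None)*cv2.erode(m,np.ones((3,3))); yy,xx=np.mgrid[:25,:25]
        obs[n]=np.array([(w*xx).sum(),(w*yy).sum()])/w.sum()+[a,b]
    off={n:0 for n in cs}
    def res(p): return np.concatenate([proj(cs[n],G2W(g,lever(*p,.196)))[0]-obs[n] for n in cs])
    r=least_squares(res,x0); print("lever f,s",r.x.round(3),"res px",r.fun.round(1),{n:o.round(1) for n,o in obs.items()})
    return r.x
E
python3 -c "
from h import *
fitlever((0,0))"
```

```text
lever f,s [-0.024  0.001] res px [ 0.4  0.1 -0.2 -0.7] {'top': array([355.8, 181.2]), 'side': array([356. , 191.8])}
```

Now f ≈ -0.024. It needs about 4 mm more of +x, putting the TCP at gx ≈ -29. After that I'll go round to the +y side.

```bash
python3 -m inch '[-0.1,-0.14,0,0,0,0, -0.1,-0.14,0,0,0,0, -0.1,-0.14,0.02,0,0,0, -0.04,-0.14,0.08,0,0,0, 0,0,0.08,0,0,0, 0,0,0,0,0,0]';  python3 -c "
from h import *
tcpg()"
```

```text
time_s: 5.5
position: [0.5055, -0.1234, 0.1814]
orientation: [179.8, -0.3, -166.5]
ft_force: [-0.8, -0.0, -0.0]
width: 0.005
t 5.5 gx,gy,z mm [-86.9  -3.1 181.4] rpy [ 179.8   -0.3 -166.5] f_g [-0.8  0.1 -0. ] w 0.0
```

```bash
python3 -m inch '[-0.06,0.01,0,0,0,0, -0.06,0,0,0,0,0, -0.04,0,0,0,0,0, -0.02,0,0,0,0,0, 0,0,0,0,0,0]';  python3 -c "
from h import *
tcpg()"
```

```text
time_s: 6.0
position: [0.551, -0.1089, 0.1858]
orientation: [-180.0, 0.0, -166.3]
ft_force: [-1.8, -0.5, -0.3]
width: 0.009
t 6.0 gx,gy,z mm [-39.2   0.5 185.8] rpy [-180.     0.  -166.3] f_g [-1.9 -0.1 -0.3] w 0.01
```

```bash
python3 -m inch '[-0.015,0,0,0,0,0, -0.015,0,0,0,0,0, -0.012,0,0,0,0,0, 0,0,0,0,0,0]';  python3 -c "
from h import *
tcpg()"
python3 -m inch '[0.06,0,0,0,0,0, 0.06,0.1,0,0,0,0, 0,0.15,0,0,0,0, -0.06,0.03,0,0,0,0, -0.1,0,0,0,0,0, -0.07,0,0,0,0,0, 0,0,0,0,0,0]'
python3 -c "
from h import *
tcpg()"
```

```text
time_s: 6.4
position: [0.5609, -0.1064, 0.1855]
orientation: [-180.0, -0.0, -166.4]
ft_force: [-1.1, 0.3, 1.0]
width: 0.005
t 6.4 gx,gy,z mm [-29.    0.6 185.5] rpy [-180.    -0.  -166.4] f_g [-1.1  0.5  1. ] w 0.01
time_s: 7.1
position: [0.5732, -0.0315, 0.1856]
orientation: [-180.0, 0.1, -166.3]
ft_force: [-0.1, -0.4, 0.0]
width: 0.007
t 7.1 gx,gy,z mm [  0.3  70.6 185.6] rpy [-1.800e+02  1.000e-01 -1.663e+02] f_g [-0.2 -0.3  0. ] w 0.01
```

```bash
python3 -m inch '[0,-0.05,0,0,0,0, 0,-0.05,0,0,0,0, 0,-0.03,0,0,0,0, 0,-0.03,0,0,0,0, 0,-0.03,0,0,0,0, 0,-0.03,0,0,0,0]';  python3 -c "
from h import *
tcpg()"
python3 -m inch '[0,-0.02,0,0,0,0, 0,-0.02,0,0,0,0,0,-0.02,0,0,0,0]'
python3 -c "
from h import *
tcpg()"
```

```text
time_s: 7.7
position: [0.5841, -0.086, 0.1858]
orientation: [180.0, 0.0, -166.4]
ft_force: [0.2, 1.6, 0.8]
width: 0.006
t 7.7 gx,gy,z mm [ -1.7  15.1 185.8] rpy [ 180.     0.  -166.4] f_g [0.6 1.5 0.8] w 0.01
time_s: 8.0
position: [0.5876, -0.1001, 0.1854]
orientation: [180.0, -0.0, -166.3]
ft_force: [-1.5, 1.9, 1.5]
width: 0.006
t 8.0 gx,gy,z mm [ -1.6   0.6 185.4] rpy [ 180.    -0.  -166.3] f_g [-1.   2.2  1.5] w 0.01
```

```bash
python3 -m inch '[0,-0.02,0,0,0,0, 0,-0.02,0,0,0,0]';  python3 -c "
from h import *
tcpg()"
python3 -m inch '[0,-0.012,0,0,0,0, 0,0,0,0,0,0]'
python3 -c "
from h import *
tcpg()"
```

```text
time_s: 8.2
position: [0.5899, -0.1097, 0.1849]
orientation: [180.0, -0.0, -166.3]
ft_force: [-0.6, 1.6, -1.8]
width: 0.003
t 8.2 gx,gy,z mm [ -1.6  -9.3 184.9] rpy [ 180.    -0.  -166.3] f_g [-0.2  1.7 -1.8] w 0.0
time_s: 8.4
position: [0.5907, -0.1129, 0.1851]
orientation: [180.0, -0.0, -166.4]
ft_force: [-0.2, 1.7, 0.0]
width: 0.003
t 8.4 gx,gy,z mm [ -1.6 -12.7 185.1] rpy [ 180.    -0.  -166.4] f_g [0.2 1.7 0. ] w 0.0
```

```bash
for i in 1; do python3 -m inch '[0,-0.01,0,0,0,0, 0,0,0,0,0,0]' ; python3 -m inch '[0,-0.01,0,0,0,0, 0,0,0,0,0,0]'; done
python3 -c "
from h import *
tcpg()"
```

```text
time_s: 8.6
position: [0.5913, -0.1151, 0.1854]
orientation: [-180.0, -0.0, -166.4]
ft_force: [-1.0, 1.8, -0.0]
width: 0.004
time_s: 8.8
position: [0.592, -0.1176, 0.1855]
orientation: [-180.0, 0.0, -166.4]
ft_force: [0.4, 1.9, -0.2]
width: -0.0
t 8.8 gx,gy,z mm [ -1.4 -17.5 185.5] rpy [-180.     0.  -166.4] f_g [ 0.8  1.7 -0.2] w -0.0
```

```bash
python3 -m inch '[0,-0.01,0,0,0,0, 0,0,0,0,0,0]' ; python3 -m inch '[0,-0.008,0,0,0,0, 0,0,0,0,0,0]'
python3 - <<'E'
from h import *
tcpg()
c=capture("side"); x0,y0,x1,y1=300,150,400,250
cv2.imwrite("pics/f.png",cv2.resize(c["image"][y0:y1,x0:x1],None,fx=5,fy=5,interpolation=cv2.INTER_CUBIC))
E
```

```text
time_s: 9.0
position: [0.5924, -0.1196, 0.1854]
orientation: [180.0, 0.0, -166.4]
ft_force: [-1.2, 3.0, 0.0]
width: 0.006
time_s: 9.2
position: [0.5926, -0.1204, 0.1852]
orientation: [179.8, -0.0, -166.3]
ft_force: [-1.8, 7.2, -0.0]
width: 0.009
t 9.2 gx,gy,z mm [ -1.4 -20.4 185.2] rpy [ 179.8   -0.  -166.3] f_g [-0.1  7.4 -0. ] w 0.01
```

View pics/f.png

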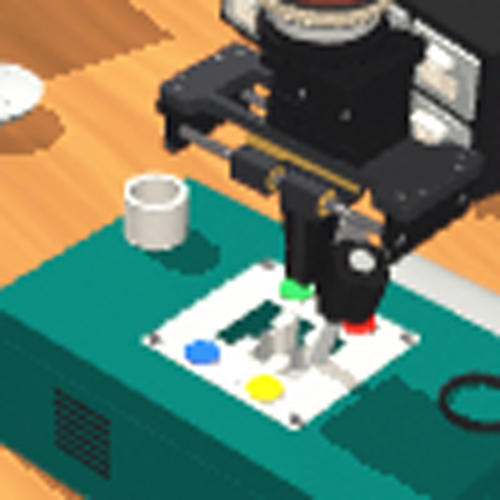

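The side stop was felt at 7.4 N, and the picture shows the lever leaned into the -y column. I'll back off, go round to its +x side and push -x.

```bash
python3 -m inch '[0,0.06,0,0,0,0, 0,0.06,0,0,0,0, -0.1,0,0,0,0,0, -0.1,-0.05,0,0,0,0, 0,-0.1,0,0,0,0, 0,-0.09,0,0,0,0, 0,0,0,0,0,0]'
python3 - <<'E'
from h import *
tcpg()
fitlever((0,-.29))
E
```

```text
time_s: 9.95
position: [0.6488, -0.1418, 0.1856]
orientation: [-179.9, 0.0, -166.5]
ft_force: [0.3, 0.6, -0.2]
width: 0.004
t 9.95 gx,gy,z mm [ 48.3 -54.2 185.6] rpy [-179.9    0.  -166.5] f_g [ 0.4  0.6 -0.2] w 0.0
lever f,s [ 0.021 -0.277] res px [ 1.4 -0.6 -1.1 -1.2] {'top': array([373.9, 174.6]), 'side': array([372.4, 200.2])}
```

```bash
python3 -m inch '[0.03,0.012,0,0,0,0, 0.03,0,0,0,0,0, 0.02,0,0,0,0,0, 0.02,0,0,0,0,0, 0.02,0,0,0,0,0, 0.02,0,0,0,0,0]';  python3 -c "
from h import *
tcpg()"
python3 -m inch '[0.02,0,0,0,0,0, 0.02,0,0,0,0,0, 0.02,0,0,0,0,0]'
python3 -c "
from h import *
tcpg()"
```

```text
time_s: 10.65
position: [0.6139, -0.1444, 0.186]
orientation: [-180.0, 0.1, -166.3]
ft_force: [2.7, 1.2, 1.5]
width: 0.003
t 10.65 gx,gy,z mm [ 13.7 -48.7 186. ] rpy [-1.800e+02  1.000e-01 -1.663e+02] f_g [2.9 0.5 1.5] w 0.0
time_s: 10.95
position: [0.5988, -0.1481, 0.1853]
orientation: [180.0, -0.0, -166.4]
ft_force: [2.0, 1.4, -0.5]
width: 0.004
t 10.95 gx,gy,z mm [ -1.8 -48.8 185.3] rpy [ 180.    -0.  -166.4] f_g [ 2.3  0.9 -0.5] w 0.0
```

```bash
python3 -m inch '[0.02,0,0,0,0,0, 0.015,0,0,0,0,0, 0,0,0,0,0,0]'
python3 -m inch '[0.01,0,0,0,0,0, 0,0,0,0,0,0]'; python3 -m inch '[0.01,0,0,0,0,0, 0,0,0,0,0,0]'
python3 -c "
from h import *
tcpg()"
```

```text
time_s: 11.25
position: [0.5928, -0.1493, 0.1854]
orientation: [-180.0, 0.3, -166.4]
ft_force: [12.2, 4.6, -6.0]
width: 0.005
time_s: 11.45
position: [0.5922, -0.1493, 0.1854]
orientation: [-180.0, 0.6, -166.3]
ft_force: [19.1, 5.8, -8.5]
width: 0.005
time_s: 11.65
position: [0.5916, -0.1494, 0.1856]
orientation: [-179.9, 0.8, -166.3]
ft_force: [25.8, 6.4, -11.8]
width: 0.006
t 11.65 gx,gy,z mm [ -9.1 -48.3 185.6] rpy [-179.9    0.8 -166.3] f_g [ 26.6   0.3 -11.8] w 0.01
```

A firm stop (27 N). I'll back off and clear out, then check.

```bash
python3 -m inch '[-0.06,0,0,0,0,0, -0.08,0,0,0,0,0, -0.02,0.05,-0.15,0,0,0, 0,0.1,-0.1,0,0,0, 0,0.2,0,0,0,0, 0,0.2,0,0,0,0, 0,0.2,0,0,0,0, 0,0.2,0,0,0,0]'
python3 -m inch '[0.1,0.15,0,0,0,0, 0.1,0.15,0,0,0,0, 0.15,0,0,0,0,0, 0,0,0,0,0,0]'
python3 - <<'E'
from h import *
tcpg()
p=fitlever((-.24,-.29))
o=[]
for n,(x0,y0,x1,y1) in {"top":(305,140,405,240),"side":(300,150,400,250)}.items():
    c=capture(n); im=cv2.resize(c["image"][y0:y1,x0:x1],None,fx=4,fy=4,interpolation=cv2.INTER_CUBIC)
    u=proj(c,G2W(g,lever(-.245,-.293,.196)))[0]; print(n,"expected home",u.round(1)); cv2.circle(im,tuple(((u-[x0,y0])*4+1.5).astype(int)),2,(255,0,255),-1)
    o.append(im)
cv2.imwrite("pics/i.png",np.hstack(o))
E
```

```text
time_s: 12.45
position: [0.5673, 0.0898, 0.2475]
orientation: [-180.0, -0.1, -166.4]
ft_force: [1.4, -0.3, 0.6]
width: 0.006
time_s: 12.85
position: [0.4613, 0.1411, 0.2464]
orientation: [-180.0, -0.3, -166.2]
ft_force: [-0.2, 1.0, -1.2]
width: 0.006
t 12.85 gx,gy,z mm [-68.6 264.4 246.4] rpy [-180.    -0.3 -166.2] f_g [ 0.   1.  -1.2] w 0.01
lever f,s [-0.253 -0.32 ] res px [ 0.4  0.1 -0.1 -0.4] {'top': array([381.5, 192.7]), 'side': array([362. , 209.8])}
top expected home [380.  192.7]
side expected home [360.8 208. ]
```

View pics/i.png

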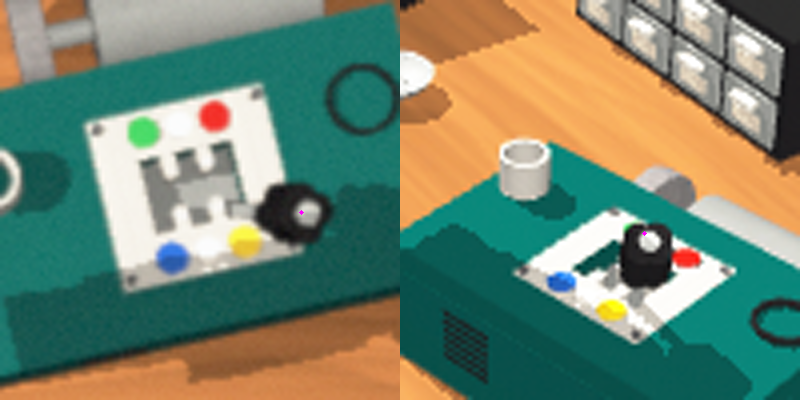

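The lever stands home in the yellow slot. The fit gives f=-0.253, s=-0.32 against -0.245/-0.293 expected, with 1–2 px of cap error, and the tube and deck ring haven't moved. I'll hand in.

```bash
python3 -c "
from plant import *
print(hand_in())"
```

```text
the job is handed in; nothing more can be done
None
```

The lever is home in the yellow slot, and I handed the job in at about 13 s of the 51 s allowed. I pushed the knob with the shut fingers in three moves: forward to the cross slot, sideways into the -y column, then back into the slot. The fingers then withdrew clear.

- **Side stop:** I felt it at about 7 N when the lever reached the -y column.
- **Slot end:** I felt a firm stop at about 27 N, with the wrist force well under its 120 N limit.
- **Lever position:** the last camera fit gave a fore lean of -0.253 rad and a side lean of -0.32 rad, against about -0.245 and -0.293 expected. The side lean reads 0.027 rad too far, but the cap was only 1–2 pixels from its expected place, so I put this down to measurement error.
- **Loose things:** in the last picture the tube and ring on the deck looked unmoved. It did not cover the items on the table, and I did not check those again.

The final push stopped with the fingers about 4–5 mm short of where I expected. I took this to be the tilted knob's lower edge meeting the fingers first, and the camera fit agrees that the lever is home.

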